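# Put the inspection tools back in their fitting holders

### The job

Tidy the inspection station: put each of the four tools into the low grey holder shaped for it, standing as it does now, inside the rim and flat on the holder's floor: the wire spool in the large round dish, the loupe in the small round dish, the gauge block in the rectangular tray and the tweezers in the long narrow tray. Somebody has left the loupe in the spool's dish, so it has to come out before the spool can go in. Leave the two screw-lid jars standing where they are.

Things in the scene. Friction and masses are not known exactly. Their poses are not given: they have to be found in the camera images.
- spool_center (a point): Wire spool standing on its flange: two blue flanges 53 mm in diameter and 2 mm thick with a pale winding 42 mm in diameter between, 40 mm high, 150 g. This point: its centre, 20 mm above its underside; z up. It can be taken from above across the flanges, anywhere round.
- loupe_center (a point): Black cylindrical loupe, 38 mm in diameter, 28 mm high, 50 g, at the start standing upright in the large round dish. This point: its centre, 14 mm above its underside; z up.
- gauge_block_center (a point): Pale rectangular gauge block, 30 mm (its x) by 50 mm (its y), block 18 mm high, with a short black knob 12 mm in diameter in the middle of the top (32 mm high in all), 120 g. This point: on its middle axis, 16 mm above its underside; z up. Take it across the 30 mm width of the block.
- tweezers_center (a point): Steel tweezers lying on edge, 10 mm wide (its x) across the two legs, 120 mm long (its y), 10 mm high, 25 g. This point: the middle of the length, 5 mm above the underside; z up. Take them across the legs at the middle.
- large_dish_floor (a point): Large round grey dish with a raised metal rim, 69 mm across inside the rim. It is fixed to the bench. This point: the centre of its floor's upper face, 2 mm above the bench; z up. The rim is 4 mm wide and its top is 6 mm above the bench (4 mm above the floor).
- small_dish_floor (a point): Small round grey dish with a raised metal rim, 54 mm across inside the rim. It is fixed to the bench. This point: the centre of its floor's upper face, 2 mm above the bench; z up. The rim is 4 mm wide and its top is 6 mm above the bench (4 mm above the floor).
- block_tray_floor (a point): Rectangular grey tray with a raised metal rim, inside 46 mm (its x) by 66 mm (its y). It is fixed to the bench. This point: the centre of its floor's upper face, 2 mm above the bench; z up. The rim is 4 mm wide and its top is 6 mm above the bench (4 mm above the floor).
- long_tray_floor (a point): Long narrow grey tray, inside 28 mm (its x) by 136 mm (its y), with a raised metal rim at both ends and along the long sides except for a 66 mm gap in the middle of each, where the fingers have room. It is fixed to the bench. This point: the centre of its floor's upper face, 2 mm above the bench; z up. The rim is 4 mm wide and its top is 6 mm above the bench (4 mm above the floor).
- tall_jar_center (a point): Bystander: white jar with a red screw lid, 46 mm in diameter, 50 mm high, loose. This point: its centre, 25 mm above its underside. Leave it standing where it is.
- short_jar_center (a point): Bystander: white jar with a black screw lid, 38 mm in diameter, 40 mm high, loose. This point: its centre, 20 mm above its underside. Leave it standing where it is.
Not all that is in view belongs to the job. What is shaped like the part that bears block_tray_floor but green is not meant.

How it is judged:
At the end, for the whole second after the job is handed in: Each tool, released and at rest, lies flat inside the rim of its own holder, centred to 9.5 mm (rim clearance 8 to 9 mm), lengthwise along it to 0.35 rad (gauge block) and 0.2 rad (tweezers), either way round. Both jars stand upright within 30 mm of where they stood (horizontal distance between spool_center and large_dish_floor below 0.0095 m and angle between each of spool_center, loupe_center, gauge_block_center's own z axis and vertical below 0.06 rad and horizontal distance between loupe_center and small_dish_floor below 0.0095 m and x of gauge_block_center in the frame of block_tray_floor between -0.0095 and 0.0095 m and y of gauge_block_center in the frame of block_tray_floor between -0.0095 and 0.0095 m and angle between the y axis of gauge_block_center and the y axis of block_tray_floor, either way round below 0.35 rad and x of tweezers_center in the frame of long_tray_floor between -0.0095 and 0.0095 m and y of tweezers_center in the frame of long_tray_floor between -0.0095 and 0.0095 m and angle between the y axis of tweezers_center and the y axis of long_tray_floor, either way round below 0.2 rad and angle between tweezers_center's own y axis and vertical between 1.51 and 1.63 rad and z of spool_center in the frame of large_dish_floor between 0.017 and 0.023 m and linear speed of each of spool, loupe, gauge_block, tweezers below 0.01 m/s and z of loupe_center in the frame of small_dish_floor between 0.011 and 0.017 m and z of gauge_block_center in the frame of block_tray_floor between 0.013 and 0.019 m and z of tweezers_center in the frame of long_tray_floor between 0.002 and 0.008 m and distance of each of tall_jar_center, short_jar_center from where it was at the start of the episode below 0.03 m and angle between each of tall_jar_center, short_jar_center's own z axis and vertical below 0.2 rad); the robot touches nothing.
It fails at once if the jar with the red lid is knocked over or pushed more than 30 mm (distance of tall_jar_center from where it was at the start of the episode above 0.03 m or angle between tall_jar_center's own z axis and vertical above 0.5 rad).
It fails at once if the jar with the black lid is knocked over or pushed more than 30 mm (distance of short_jar_center from where it was at the start of the episode above 0.03 m or angle between short_jar_center's own z axis and vertical above 0.5 rad).
It also fails if it takes over 99 s, if anything falls off the work surface, if the arm or the gripper's body presses on something with over 40 N, if the wrist force passes 120 N, or if a joint passes its speed limit or range.

### The arm

A 6-joint arm with a two-finger parallel gripper is mounted at the origin on a cart in front of the work surface, level with it; the furniture and walls round the work are solid. World frame = base frame: x ahead of the robot, y to its left, z up, the work surface at z = 0. Lengths are in m, angles in rad, forces in N, time in s.
With the tool pointing down it reaches from about 0.35 to 0.975 m from the base axis. Payload 4.9 kg.
Tool frame: the origin (TCP) lies midway between the tips of the shut fingers; the grasp point (between the pads) lies 19 mm behind it; z points along the fingers, y is the line along which they close (so a half turn about z gives the same grasp; the last joint's range is limited). The gripper opens to 85 mm and grips with 20 to 120 N. Pads are 22 mm wide; open, the fingers measure 114 mm over their backs; the gripper's body (76 mm by 85 mm) begins 54 mm behind the grasp point. The pads swing forward as they close: fully open they stand 13 mm farther back than shut.
Start: joints at [-1.362, 0.053, 1.613, -0, 1.476, -0.119], TCP at [0.201, -0.592, 0.231] pointing down, gripper open.
Joint ranges: [-3.01, 3.01], [-1.01, 2.22], [0.06, 2.58], [-1.02, 4.17], [0.09, 2.62], [-3.14, 3.14]. Speed limits (rad/s): [2.57, 2.57, 3.14, 3.14, 3.14, 3.14].

### API

Orientations are given as a unit quaternion [w, x, y, z].
In Python, from plant import state, grab_frame, job_done, cut_out, place_of gives the robot as it stands.
- The arm moves only by the tool jog_arm, never from a script. Its argument "motion" is text: rows parted by semicolons, each of 7 numbers parted by spaces: the opening in per cent of the stroke, from 0 (shut) to 100 (fully open), then the shift along the tool's x, y, z as a fraction of full scale, then the turn, a rotation vector about the tool's x, y, z as a fraction of full scale. A call has exactly 5 rows; each row is the pose to reach, as a shift and turn from the pose commanded when the call began, along the tool's axes at that moment; what a row does not reach only later rows make up. Full scale, the value 1, is 50 cm for a shift and 1.5 rad for a turn. A row lasts 1/8 s, in which the tool goes at most 62.5 mm and 10.7 degrees, less where a joint would pass 70% of its speed; a pose out of reach is approached as far as the arm can. A call with a number of a shift or a turn outside -1 to 1 is refused whole. A call with a gripper value outside its range is refused whole. The fingers move at their own pace and stop on an object; the grip force is fixed at half the most. Time passes only in rows, so rows that repeat a pose let the fingers close, or fill a call up. It gives the time, the measured TCP pose, the force, the opening and the grip force at its end, in the units of the state.
- state(): the state, without advancing time (a new reading comes with each control period).
- grab_frame(name): name is "scene" or "side" or "wrist"; returns a dict with "color" (400x640x3 uint8, red, green, blue), "range_z" (400x640 float32, m along the optical axis (not along the pixel's ray), 0 where there is no reading), "intrinsics" (3x3 intrinsics, pixels), "world_from_camera" (4x4, takes a point from camera to world coordinates). Camera axes: x right, y up, looking along -z (the intrinsics and any distortion apply to the point x, -y, -z); pixel columns grow to the right and rows downward; lengths in m; the calibration is good to about 2 mm. A picture is of the moment at which its call begins.
- job_done(): hands the job in; it is judged then, once.
Trained networks look in the newest picture that a camera, given by its name, has taken for a name from the list of things; names that differ only in an ending like _2 or _b are one class to them, and where a whole thing is asked for, a point or a joint stands for the part that bears it (a point fixed in the world has none). Each returns a list of dicts, best first, with "p" (0 to 1); they miss things now and then, are a little off and sometimes report something else, mostly with a low value. They report only what shows in the picture. A call takes as long as a camera call. They do not tell look-alikes from the thing itself.
- cut_out(camera, thing): "pixels" (400x640 bool, what is visible of it).
- place_of(camera, thing): "at" ([x, y, z] in m, in world coordinates, good to about 4 mm: a listed point, or the origin of a listed thing).
The state is a dict: "time": time; "joint_pos": joint angles; "joint_vel": joint speeds; "joint_efforts": joint torques, N m; "tool_pos": TCP position; "tool_rot": TCP orientation; "contact_force": force on the tool from outside, world axes, zero at the start; "ft_torque": the same for the moment, N m; "gripper_width": opening from 0.0 (shut) to 1.0 (fully open); "grasp_force": force on a finger pad.
Only numpy, scipy, OpenCV 4.12 (cv2) and the standard library are available. Lean on these libraries where they do the work, as an engineer would, in place of code of your own. Each camera call takes 0.05 s, during which the arm holds its last target. There are 200 camera calls.

## Working session

There is one attempt and no reset: what is moved stays moved. The work goes in short steps, Python scripts to look and compute and a tool call to move; the robot and the scene stay as the last step left them, time stands still between calls to the robot, and variables do not carry over. Pictures are saved under pics/ and viewed, at most 17 in all, crops included, and the job is handed in when it is done.

Besides the shell and the picture viewer there is one more tool, called after ">>>" in YAML: its name, and indented under it one key for each argument. jog_arm: Moves the arm, as the interface text tells. Shift numbers are shares of 50 cm and turn numbers shares of 1.5 rad, none past 1 either way. Its arguments: {"type":"object","properties":{"motion":{"type":"string"}},"required":["motion"]}

```bash
mkdir -p pics; cat > h.py <<'E'
import numpy as np, cv2
from plant import *
def world(f,mask=None):
    K=f["intrinsics"];z=f["range_z"];v,u=np.mgrid[0:400,0:640]
    x=(u-K[0,2])*z/K[0,0];y=(v-K[1,2])*z/K[1,1]
    P=np.stack([x,-y,-z,np.ones_like(z)],-1)@f["world_from_camera"].T
    return P[...,:3]
def save(f,n,crop=None,s=1):
    im=f["color"][...,::-1]
    if crop: im=im[crop[1]:crop[3],crop[0]:crop[2]]
    cv2.imwrite("pics/"+n+".png",cv2.resize(im,None,fx=s,fy=s))
E
python3 - <<'E'
from h import *
s=state();print({k:np.round(s[k],3) for k in s})
for c in("scene","side"):
    f=grab_frame(c);save(f,c+"0")
    print(c,np.round(f["world_from_camera"],3).tolist())
    for n in "spool_center loupe_center gauge_block_center tweezers_center large_dish_floor small_dish_floor block_tray_floor long_tray_floor tall_jar_center short_jar_center".split():
        print(n,[(round(d["p"],2),np.round(d["at"],3).tolist()) for d in place_of(c,n)][:3])
E
```

```text
{'time': np.float64(0.0), 'joint_pos': array([-1.362,  0.053,  1.614, -0.   ,  1.476, -0.119]), 'joint_vel': array([ 0.   , -0.   , -0.   ,  0.   , -0.   ,  0.001]), 'joint_efforts': array([ 0.0000e+00, -3.9368e+01, -3.7017e+01, -0.0000e+00,  7.0000e-03,
       -0.0000e+00]), 'tool_pos': array([ 0.201, -0.591,  0.23 ]), 'tool_rot': array([-0.001,  0.987,  0.163, -0.   ]), 'contact_force': array([ 0.133, -0.336, -0.87 ]), 'ft_torque': array([ 0.002, -0.005, -0.043]), 'grasp_force': np.float64(0.0), 'gripper_width': np.float64(1.002)}
scene [[0.721, 0.291, -0.629, -0.534], [-0.692, 0.323, -0.645, -1.295], [0.015, 0.901, 0.434, 0.777], [0.0, 0.0, 0.0, 1.0]]
spool_center [(0.43, [0.45, 0.096, 0.02])]
loupe_center [(0.57, [0.428, -0.342, 0.003]), (0.46, [0.629, 0.117, 0.017])]
gauge_block_center [(0.64, [0.471, -0.019, 0.012])]
tweezers_center [(0.68, [0.474, -0.015, 0.015]), (0.47, [0.628, 0.12, 0.016]), (0.4, [0.459, -0.175, 0.005])]
large_dish_floor [(0.39, [0.628, 0.11, 0.0]), (0.24, [0.63, 0.118, 0.015])]
small_dish_floor [(0.43, [0.407, 0.277, 0.001])]
block_tray_floor [(0.79, [0.45
[... 228 characters left out ...]
 -0.007], [-0.385, -0.408, 0.828, 1.102], [0.006, 0.896, 0.445, 0.757], [0.0, 0.0, 0.0, 1.0]]
spool_center [(0.87, [0.451, 0.099, 0.022])]
loupe_center [(0.62, [0.631, 0.118, 0.014])]
gauge_block_center [(0.7, [0.477, -0.018, 0.016]), (0.54, [0.452, 0.1, 0.021])]
tweezers_center [(0.61, [0.46, -0.172, 0.008]), (0.39, [0.553, -0.16, 0.019])]
large_dish_floor [(0.67, [0.461, -0.177, 0.008]), (0.57, [0.627, 0.11, 0.008])]
small_dish_floor [(0.72, [0.406, 0.273, 0.002])]
block_tray_floor [(0.56, [0.429, -0.336, 0.002]), (0.44, [0.451, -0.707, -0.0])]
long_tray_floor [(0.64, [0.621, -0.082, -0.001])]
tall_jar_center [(0.77, [0.541, 0.145, 0.028])]
short_jar_center [(0.72, [0.549, -0.165, 0.015])]
```

View pics/side0.png

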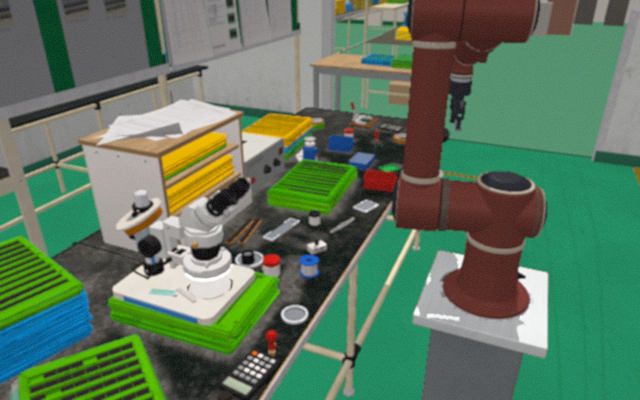

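View pics/scene0.png

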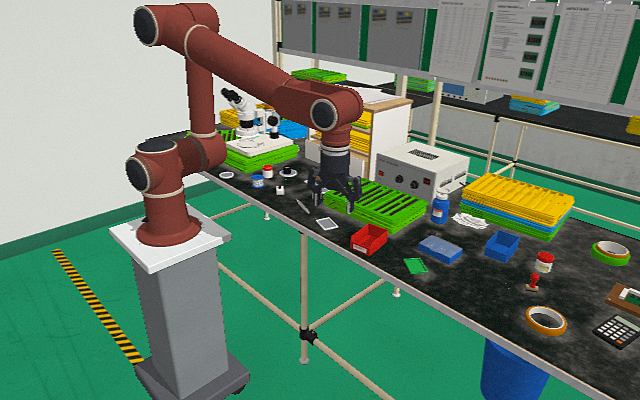

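The side view shows the workspace: the small dish is at pixel (293,314), spool (310,266), red-lid jar (271,265), dish with loupe (248,258), block (317,246), black-lid jar (315,218), long tray (281,229), tweezers (342,225) and block tray (367,206). The scene view shows the green decoy tray at (415,265) and the grey tray at (327,224). Next I'll map the obstacle heights and plan the first move.

```bash
cat >> h.py <<'E'
from scipy.spatial.transform import Rotation as R
def rot(q): return R.from_quat([q[1],q[2],q[3],q[0]])
def yaw_down(psi): # tool y axis (closing line) at angle psi in world xy, z down
    y=np.array([np.cos(psi),np.sin(psi),0]);z=np.array([0,0,-1.]);x=np.cross(y,z)
    return R.from_matrix(np.stack([x,y,z],1))
def go(p0,R0,p1,R1):
    """numbers (fraction) for shift and turn"""
    d=R0.inv().apply(np.array(p1)-p0)/.5; w=(R0.inv()*R1).as_rotvec()/1.5
    return np.round(np.r_[d,w],3)
E
python3 - <<'E'
from h import *
H={}
for c in("side","scene"):
    f=grab_frame(c);P=world(f);P=P[f["range_z"]>0]
    m=(P[:,0]>.3)&(P[:,0]<.95)&(P[:,1]>-.5)&(P[:,1]<.5)
    for x,y,z in P[m]:
        k=(int(np.floor(x/.05)),int(np.floor(y/.05)));H.setdefault(k,[]).append(z)
print("cols x",[round(i*.05,2) for i in range(6,19)])
for j in range(9,-11,-1): print("%5.2f"%(j*.05),[int(1000*np.percentile(H[(i,j)],97)) if (i,j) in H else -1 for i in range(6,19)])
s=state();R0=rot(s["tool_rot"]);print(R0.as_matrix().round(3))
y=R0.as_matrix()[:,1];print("psi",np.arctan2(y[1],y[0]))
f=grab_frame("wrist");print(np.round(f["world_from_camera"],3),f["intrinsics"])
for t,ps in [((.46,-.0,.36),np.pi/2),((.46,-.0,.36),-np.pi/2)]: print(go(s["tool_pos"],R0,t,yaw_down(ps)))
E
```

```text
cols x [0.3, 0.35, 0.4, 0.45, 0.5, 0.55, 0.6, 0.65, 0.7, 0.75, 0.8, 0.85, 0.9]
 0.45 [-1, 13, 14, 52, 81, 84, 83, 83, 83, 81, 130, 136, 137]
 0.40 [-1, 52, 54, 64, 303, 297, 153, 200, 245, 232, 2, 2, 55]
 0.35 [-1, 2, 3, 348, 351, 313, 284, 241, 290, 286, 222, 2, 2]
 0.30 [-752, 2, 5, 347, 353, 310, 293, 240, 284, 256, 227, 2, 2]
 0.25 [-748, 5, 6, 64, 275, 289, 114, 201, 203, 88, 46, 16, 1]
 0.20 [-750, 2, 4, 62, 70, 81, 82, 79, 81, 74, 324, 325, 351]
 0.15 [-751, 2, 2, 2, 50, 49, 5, 3, 5, 103, 370, 363, 345]
 0.10 [-751, 2, 39, 40, 50, 50, 30, 5, 10, 128, 376, 342, 329]
 0.05 [-754, 2, 41, 41, 3, 4, 17, 3, 9, 106, 328, 329, 331]
 0.00 [-750, 2, 2, 17, 3, 3, 3, 4, 10, 3, 325, 331, 332]
-0.05 [-752, 2, 2, 30, 5, 3, 5, 4, 10, 31, 327, 332, 333]
-0.10 [-752, 3, 2, 3, 3, 4, 4, 2, 10, 43, 330, 333, 335]
-0.15 [-751, 2, 2, 5, 32, 32, 5, 1, 4, 101, 337, 338, 338]
-0.20 [-751, 2, 2, 9, 37, 38, 2, 1, 1, 105, 327, 341, 345]
-0.25 [-751, 2, 1, 5, 57, 58, 58, 59, 59, 7, 321, 324, 325]
-0.30 [-752, 2, 2, 3, 60, 60, 59, 60, 61, 55, 141, 142, 143]
-0.35 [-751, 2, 5, 6, 59, 58, 59, 61, 61, 55, 141, 142, 143]
-0.40 [-751, 2, 5, 5, 58, 61, 61, 61, 61, 58, 141, 143, 143]
-0.45 [-752, 3, 3, 4, 60, 61, 61, 60, 61, 59, 141, 142, 142]
-0.50 [-753, 31, 41, 42, 59, 62, 61, 61, 62, 59, 141, 143, 142]
[[ 0.947  0.322  0.   ]
 [ 0.322 -0.947 -0.   ]
 [ 0.     0.    -1.   ]]
psi -1.2430090840101848
[[ 0.322  0.896  0.305  0.281]
 [-0.947  0.305  0.105 -0.565]
 [ 0.001 -0.323  0.947  0.374]
 [ 0.     0.     0.     1.   ]] [[318.07218534   0.         316.97749469]
 [  0.         318.07218534 195.51957192]
 [  0.           0.           1.        ]]
[ 0.871 -0.954 -0.257  0.     0.    -1.876]
[ 0.871 -0.954 -0.257  0.    -0.     0.219]
```

>>> jog_arm:
  motion: "100 0.08 -0.09 -0.03 0 0 0.12; 100 0.17 -0.18 -0.07 0 0 0.219; 100 0.25 -0.27 -0.1 0 0 0.219; 100 0.33 -0.36 -0.13 0 0 0.219; 100 0.4 -0.44 -0.16 0 0 0.219"

```text
time: 1.88
tool_pos: [0.3202, -0.3171, 0.3119]
tool_rot: [0.0, 1.0, -0.0, 0.0]
contact_force: [1.3, -0.1, 0.2]
gripper_width: 1.001
grasp_force: 0.0
```

```bash
python3 - <<'E'
from h import *
s=state();print(s["tool_pos"],s["tool_rot"])
print(go(s["tool_pos"],rot(s["tool_rot"]),(.43,0.02,.40),yaw_down(-np.pi/2)))
f=grab_frame("side");P=world(f);ok=f["range_z"]>0
P=P[ok];m=(P[:,0]>.32)&(P[:,0]<.56)&(P[:,1]>.16)&(P[:,1]<.42)&(P[:,2]>.03)
Q=P[m]
for a in np.arange(.32,.56,.02):
    print("%.2f"%a,[("%d-%d"%(1000*q.min(),1000*q.max()) if len(q) else "-") for q in [Q[(Q[:,0]>=a)&(Q[:,0]<a+.02)&(Q[:,1]>=b)&(Q[:,1]<b+.02),2] for b in np.arange(.2,.42,.02)]])
E
```

```text
[ 0.32016111 -0.31712535  0.31192186] [ 2.11988396e-04  9.99999811e-01 -4.60537190e-04  3.47853155e-04]
[ 0.219 -0.674 -0.176  0.    -0.    -0.001]
0.32 ['-', '-', '-', '-', '-', '-', '-', '-', '-', '-', '-']
0.34 ['-', '-', '-', '-', '-', '-', '-', '-', '-', '-', '-']
0.36 ['-', '-', '-', '-', '-', '-', '-', '-', '-', '-', '-']
0.38 ['-', '-', '-', '-', '-', '-', '-', '-', '-', '46-54', '31-58']
0.40 ['-', '-', '-', '-', '-', '-', '-', '-', '-', '53-54', '35-56']
0.42 ['-', '-', '-', '-', '-', '-', '-', '-', '-', '-', '-']
0.44 ['-', '-', '-', '-', '-', '-', '-', '-', '-', '-', '-']
0.46 ['-', '36-55', '30-57', '30-58', '30-60', '30-58', '30-59', '30-62', '30-61', '30-60', '30-62']
0.48 ['-', '30-63', '35-65', '53-65', '55-66', '57-354', '53-355', '56-353', '57-359', '58-355', '57-65']
0.50 ['-', '55-64', '50-65', '52-83', '50-84', '51-358', '51-359', '51-348', '50-358', '51-359', '50-336']
0.52 ['-', '56-63', '50-86', '51-86', '50-87', '50-290', '50-344', '50-341', '50-344', '49-346', '49-319']
0.54 ['-', '-', '80-87', '81-87', '81-88', '80-318', '83-320', '82-274', '82-327', '81-329', '82-316']
0.56 ['-', '-', '-', '-', '-', '-', '-', '-', '-', '-', '-']
```

>>> jog_arm:
  motion: "100 0.075 -0.095 -0.03 0 0 0; 100 0.15 -0.19 -0.06 0 0 0; 100 0.225 -0.285 -0.09 0 0 0; 100 0.3 -0.38 -0.12 0 0 0; 100 0.375 -0.47 -0.15 0 0 0"

```text
time: 2.55
tool_pos: [0.5084, -0.0823, 0.3871]
tool_rot: [0.0, 1.0, -0.0, 0.0]
contact_force: [1.0, -1.6, -0.5]
gripper_width: 1.001
grasp_force: 0.0
```

>>> jog_arm:
  motion: "100 0.085 -0.1 -0.026 0 0 0; 100 0.085 -0.1 -0.026 0 0 0; 100 0.085 -0.1 -0.026 0 0 0; 100 0.085 -0.1 -0.026 0 0 0; 100 0.085 -0.1 -0.026 0 0 0"

```text
time: 3.18
tool_pos: [0.5493, -0.0352, 0.3992]
tool_rot: [0.0, 1.0, -0.001, -0.0]
contact_force: [-1.0, 0.0, 0.3]
gripper_width: 0.999
grasp_force: 0.0
```

```bash
python3 - <<'E'
from h import *
s=state();print(s["time"],s["tool_pos"],s["joint_pos"])
f=grab_frame("wrist");save(f,"w1",s=1.25)
np.savez("w1.npz",**f)
P=world(f)
for n in "spool_center loupe_center gauge_block_center tweezers_center large_dish_floor small_dish_floor block_tray_floor long_tray_floor tall_jar_center short_jar_center".split():
    print(n,[(round(d["p"],2),np.round(d["at"],3).tolist()) for d in place_of("wrist",n)][:3])
    for d in cut_out("wrist",n)[:2]:
        m=d["pixels"]; v,u=np.nonzero(m); q=P[m&(f["range_z"]>0)]
        (c,wh,a)=cv2.minAreaRect((q[:,:2]*1000).astype(np.float32)) if len(q)>3 else (0,0,0)
        print("   ",round(d["p"],2),int(u.mean()),int(v.mean()),len(u),np.round(np.median(q,0),3),np.round(c,1),np.round(wh,1),round(a,1))
E
```

```text
3.175 [ 0.54934718 -0.03524427  0.39924741] [-1.99205159e-01 -1.68618524e-01  1.55073157e+00 -1.34124222e-04
  1.75951169e+00  1.37416853e+00]
spool_center [(0.71, [0.452, 0.092, 0.022])]
    0.76 239 197 961 [0.456 0.096 0.039] [450.3  95.6] [57. 52.] 44.5
loupe_center []
    0.56 219 89 561 [0.631 0.114 0.027] [627.6 118.5] [35.7 43. ] 52.5
gauge_block_center [(0.82, [0.479, -0.018, 0.015])]
    0.96 306 180 568 [ 0.483 -0.019  0.017] [476.4 -18.2] [54.8 35.8] 54.5
    0.64 219 88 547 [0.631 0.113 0.027] [630.2 115.6] [35.3 34.4] 26.2
tweezers_center [(0.68, [0.463, -0.179, 0.002]), (0.56, [0.627, -0.079, 0.002])]
    0.58 392 189 75 [ 0.464 -0.164  0.002] [ 456.7 -180.3] [93.4 11.1] 69.4
    0.58 344 90 2115 [ 0.627 -0.081  0.002] [626.4 -81.5] [143.9  37.8] 80.9
large_dish_floor []
    0.8 229 88 1359 [0.632 0.101 0.002] [630.5 109.4] [77.1 74.4] 89.8
    0.53 219 88 549 [0.631 0.114 0.027] [631.7 115.8] [36.1 33.9] 65.0
small_dish_floor [(0.72, [0.409, 0.271, 0.0]), (0.21, [0.541, 0.144, 0.024])]
    0.88 147 216 928 [0.41  0.275 0.002] [409.8 274.8] [62.4 64.2] 7.9
block_tray_floor [(0.73, [0.549, -0.167, 0.018]), (0.71, [0.43, -0.344, 0.002]), (0.59, [0.461, -0.18, 0.005])]
    0.87 484 203 1216 [ 0.434 -0.339  0.002] [ 432.5 -339.5] [78.8 56.7] 70.6
long_tray_floor [(0.77, [0.626, -0.082, 0.002])]
    0.96 344 90 2092 [ 0.627 -0.081  0.002] [627.3 -82.6] [146.5  37.4] 80.3
tall_jar_center [(0.75, [0.541, 0.148, 0.026]), (0.43, [0.628, 0.121, 0.016])]
    0.96 205 147 923 [0.544 0.139 0.048] [532.3 148. ] [44.  64.3] 64.7
short_jar_center [(0.78, [0.55, -0.168, 0.019])]
    0.63 396 140 573 [ 0.553 -0.161  0.039] [ 552.1 -166.6] [37.2 42.6] 34.8
```

View pics/w1.png

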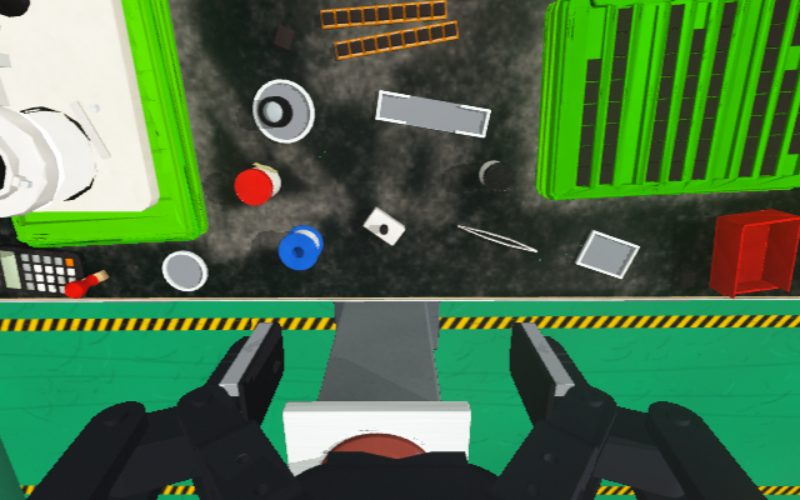

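The wrist view has image up = +x and left = +y. In this 1.25x image: small dish (185,271), spool (300,247), red jar (257,185), dish with loupe (284,110), block (384,227), tweezers (497,238), black jar (495,175), long tray (433,113), block tray (608,254). Next come refined centres and angles.

```bash
cat >> h.py <<'E'
def near(P,c,r,lo,hi):
    return (np.hypot(P[...,0]-c[0],P[...,1]-c[1])<r)&(P[...,2]>lo)&(P[...,2]<hi)
def rect(q):
    r=cv2.minAreaRect((q[:,:2]*1000).astype(np.float32));b=cv2.boxPoints(r)
    e=[b[1]-b[0],b[2]-b[1]];L=max(e,key=np.linalg.norm)
    return np.round(r[0],1),np.round(sorted(map(np.linalg.norm,e)),1),round(np.degrees(np.arctan2(L[1],L[0]))%180,1)
def circ(q,r=None):
    (c,rr)=cv2.minEnclosingCircle((q[:,:2]*1000).astype(np.float32));return np.round(c,1),round(rr*2,1)
E
python3 - <<'E'
from h import *
f=np.load("w1.npz");P=world(f);C=f["color"].astype(int)
mx,mn=C.max(-1),C.min(-1)
print("spool",circ(P[near(P,(.451,.096),.04,.036,.05)]))
print("loupe",circ(P[near(P,(.63,.115),.03,.023,.04)]))
print("talljar",circ(P[near(P,(.541,.146),.04,.046,.06)]),"short",circ(P[near(P,(.551,-.167),.035,.036,.05)]))
print("block",rect(P[near(P,(.477,-.018),.04,.014,.022)]),"knob",circ(P[near(P,(.477,-.018),.03,.028,.04)]))
print("tweez z",rect(P[near(P,(.46,-.177),.08,.0055,.02)]), "col",rect(P[near(P,(.46,-.177),.08,-.02,.02)&(mn>100)]))
grey=(mn>90)&(mx-mn<40)
for n,c,r in(("large",(.6305,.1094),.045),("small",(.41,.275),.04),("btray",(.4325,-.3395),.055),("ltray",(.627,-.082),.085)):
    m=near(P,c,r,-.01,.012)&grey
    print(n,m.sum(),rect(P[m]),circ(P[m]), np.median(P[m][:,2]))
E
```

```text
spool (array([452.1,  97.6]), 53.0)
loupe (array([630.7, 117.3]), 36.1)
talljar (array([540.9, 144.6]), 45.5) short (array([ 550.7, -164.3]), 37.4)
block (array([479.5, -17.6]), array([30.4, 50.1], dtype=float32), np.float32(54.0)) knob (array([479.4, -17.6]), 11.5)
tweez z (array([ 459.6, -177.4]), array([  9.1, 117.3], dtype=float32), np.float32(72.3)) col (array([ 458.7, -180.6]), array([  9.3, 124.1], dtype=float32), np.float32(72.4))
large 1443 (array([630. , 108.6]), array([77.8, 78. ], dtype=float32), np.float32(64.7)) (array([630.1, 109.5]), 80.0) 0.0020223284615477066
small 943 (array([410.3, 275.6]), array([62.4, 66.3], dtype=float32), np.float32(64.8)) (array([408.5, 276.5]), 68.3) 0.001694063518407396
btray 1234 (array([ 432.6, -341.2]), array([55.3, 82. ], dtype=float32), np.float32(70.6)) (array([ 433. , -341.6]), 96.1) 0.002063482279486606
ltray 2172 (array([650.1, -87.3]), array([ 83.8, 146.6], dtype=float32), np.float32(80.4)) (array([635.3, -84.4]), 153.6) 0.001837866861362003
```

>>> jog_arm:
  motion: "100 0.033 -0.061 0.1 0 0 0; 100 0.065 -0.122 0.2 0 0 0; 100 0.098 -0.183 0.3 0 0 0; 100 0.13 -0.244 0.4 0 0 0; 100 0.163 -0.304 0.498 0 0 0"

```text
time: 4.85
tool_pos: [0.6319, 0.1188, 0.1488]
tool_rot: [0.0, 1.0, -0.0, 0.0]
contact_force: [0.9, -0.5, 0.0]
gripper_width: 1.004
grasp_force: 0.0
```

>>> jog_arm:
  motion: "100 0 0 0.1 0 0 0; 100 0 0 0.19 0 0 0; 100 0 0 0.25 0 0 0; 100 0 0 0.288 0 0 0; 100 0 0 0.288 0 0 0"

```text
time: 5.48
tool_pos: [0.6305, 0.1177, 0.0049]
tool_rot: [0.0, 1.0, -0.0, -0.001]
contact_force: [-0.7, -0.1, -0.6]
gripper_width: 0.997
grasp_force: 0.0
```

```bash
python3 - <<'E'
from h import *
s=state();print(s["time"],s["tool_pos"],s["contact_force"])
print(go(s["tool_pos"],rot(s["tool_rot"]),(.6305,.117,.006),yaw_down(-np.pi/2)))
f=grab_frame("wrist");save(f,"w2")
P=world(f);q=P[near(P,(.63,.115),.03,.023,.04)];print(circ(q) if len(q) else 0)
E
```

```text
5.475 [0.63052751 0.11766667 0.00485806] [-0.67669192 -0.06849168 -0.57016425]
[-0.     0.001 -0.002  0.     0.002 -0.001]
(array([631.1, 117.2]), 35.6)
```

View pics/w2.png

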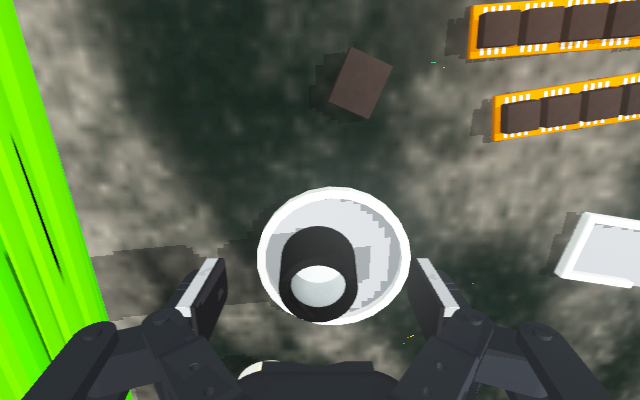

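The loupe at (318,275) sits centred between the pads with the dish rim round it, so I'm closing.

>>> jog_arm:
  motion: "0 0 0 0 0 0 0; 0 0 0 0 0 0 0; 0 0 0 0 0 0 0; 0 0 0 0 0 0 0; 0 0 0 0 0 0 0"

```text
time: 6.15
tool_pos: [0.6328, 0.1178, 0.0079]
tool_rot: [-0.0, 1.0, -0.0, 0.001]
contact_force: [-0.2, 0.3, 6.0]
gripper_width: 0.405
grasp_force: 60.4
```

>>> jog_arm:
  motion: "0 0 0 0 0 0 0; 0 0 0 -0.05 0 0 0; 0 0 0 -0.13 0 0 0; 0 0 0 -0.23 0 0 0; 0 0 0 -0.31 0 0 0"

```text
time: 6.78
tool_pos: [0.6316, 0.1178, 0.163]
tool_rot: [-0.0, 1.0, -0.0, 0.0]
contact_force: [-0.1, -0.3, 0.2]
gripper_width: 0.405
grasp_force: 59.8
```

>>> jog_arm:
  motion: "0 -0.1 -0.006 0 0 0 0.1; 0 -0.2 -0.012 0 0 0 0.2; 0 -0.3 -0.018 0 0 0 0.3; 0 -0.4 -0.024 0 0 0 0.42; 0 -0.423 -0.024 0 0 0 0.42"

```text
time: 7.4
tool_pos: [0.4174, 0.1301, 0.1601]
tool_rot: [0.0, 0.951, -0.31, -0.001]
contact_force: [0.1, -0.4, -0.2]
gripper_width: 0.404
grasp_force: 59.9
```

```bash
python3 - <<'E'
from h import *
s=state();print(s["time"],s["tool_pos"],s["joint_pos"],s["grasp_force"])
R0=rot(s["tool_rot"])
print(go(s["tool_pos"],R0,(.4095,.2755,.16),yaw_down(-2.2)),go(s["tool_pos"],R0,(.4095,.2755,.012),yaw_down(-2.2)))
f=grab_frame("wrist");P=world(f);T=R0.inv().apply((P-s["tool_pos"]).reshape(-1,3)).reshape(P.shape)
C=f["color"].astype(int)
m=(abs(T[...,0])<.03)&(abs(T[...,1])<.016)&(abs(T[...,2]+.01)<.04)&(f["range_z"]>0)
q=T[m];print(np.percentile(q,[2,50,98],axis=0).round(4));save(f,"w3")
E
```

```text
7.4 [0.41737511 0.1300683  0.16009273] [ 1.31494755e-01 -3.70130255e-01  2.10823860e+00  7.54855662e-05
  1.40482814e+00  2.33179322e+00] 59.85682629693201
[-0.184 -0.226  0.     0.001  0.001 -0.   ] [-0.184 -0.226  0.296  0.001  0.001 -0.   ]
[[-0.0158 -0.015  -0.0224]
 [ 0.0048 -0.     -0.0187]
 [ 0.0166  0.0149  0.0033]]
```

View pics/w3.png

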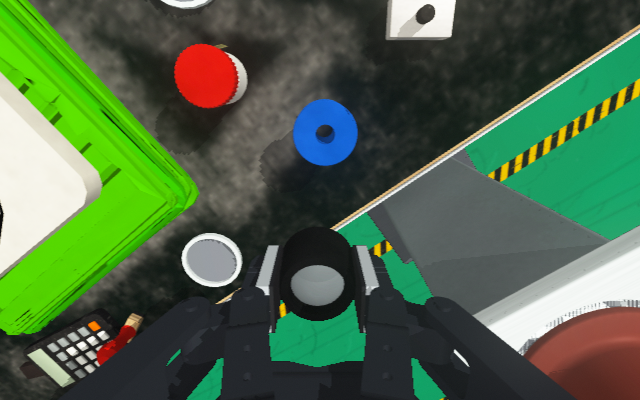

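Loupe held upright at (318,280); small dish seen at (211,260), clear of the crate.

>>> jog_arm:
  motion: "0 -0.065 -0.078 0 0 0 0; 0 -0.13 -0.156 0 0 0 0; 0 -0.184 -0.226 0 0 0 0; 0 -0.184 -0.226 0.1 0 0 0; 0 -0.184 -0.226 0.2 0 0 0"

```text
time: 8.07
tool_pos: [0.4142, 0.2768, 0.0609]
tool_rot: [-0.001, 0.951, -0.309, 0.001]
contact_force: [-0.3, -0.1, -0.4]
gripper_width: 0.399
grasp_force: 59.9
```

```bash
python3 - <<'E'
from h import *
s=state();print(s["time"],s["tool_pos"])
f=grab_frame("wrist");P=world(f);C=f["color"].astype(int);save(f,"w4")
m=near(P,(.41,.275),.042,.0035,.009)&(C.min(-1)>90)
print(m.sum(),circ(P[m]),rect(P[m]))
E
```

```text
8.075 [0.41424924 0.27676126 0.06094637]
1153 (array([410. , 274.7]), 62.8) (array([415.2, 270.2]), array([48.8, 61.9], dtype=float32), np.float32(49.6))
```

View pics/w4.png

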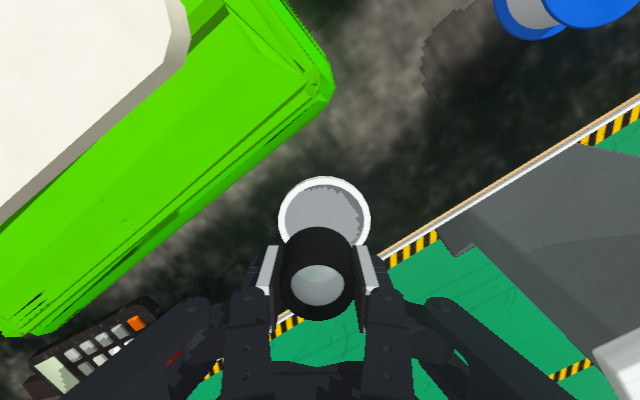

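The loupe sits at (318,280) over the dish seen at (324,215). I'm lowering it most of the way.

>>> jog_arm:
  motion: "0 0 0 0.04 0 0 0; 0 0 0 0.08 0 0 0; 0 0 0 0.08 0 0 0; 0 0 0 0.08 0 0 0; 0 0 0 0.08 0 0 0"

```text
time: 8.75
tool_pos: [0.4136, 0.2759, 0.0228]
tool_rot: [-0.001, 0.951, -0.31, 0.001]
contact_force: [1.1, 0.0, -0.9]
gripper_width: 0.398
grasp_force: 60.0
```

```bash
python3 - <<'E'
from h import *
for i in range(2):
    f=grab_frame("wrist");s=state();print(s["time"],s["tool_pos"])
print(go(s["tool_pos"],rot(s["tool_rot"]),(.41,.2747,.0085),yaw_down(-2.2)))
E
```

```text
8.8 [0.41336769 0.27582427 0.02258333]
8.85 [0.41314534 0.27572769 0.02236073]
[-0.004  0.005  0.028 -0.001 -0.001 -0.001]
```

>>> jog_arm:
  motion: "0 -0.003 0.004 0.01 0 0 0; 0 -0.003 0.004 0.02 0 0 0; 0 -0.003 0.004 0.027 0 0 0; 0 -0.003 0.004 0.027 0 0 0; 0 -0.003 0.004 0.027 0 0 0"

```text
time: 9.48
tool_pos: [0.4099, 0.2747, 0.0079]
tool_rot: [0.0, 0.951, -0.31, -0.0]
contact_force: [-2.1, -0.8, 3.3]
gripper_width: 0.4
grasp_force: 60.5
```

>>> jog_arm:
  motion: "65 0 0 0 0 0 0; 65 0 0 0 0 0 0; 65 0 0 0 0 0 0; 65 0 0 -0.03 0 0 0; 65 0 0 -0.1 0 0 0"

```text
time: 10.1
tool_pos: [0.4087, 0.2741, 0.0574]
tool_rot: [0.001, 0.951, -0.31, -0.001]
contact_force: [0.7, 0.3, 0.3]
gripper_width: 0.655
grasp_force: 0.0
```

>>> jog_arm:
  motion: "70 0 0 -0.09 0 0 0; 70 0 0 -0.14 0 0 0; 70 0 0 -0.14 0 0 0; 70 0 0 -0.14 0 0 0; 70 0 0 -0.14 0 0 0"

```text
time: 10.72
tool_pos: [0.4089, 0.2742, 0.1259]
tool_rot: [0.001, 0.951, -0.31, -0.001]
contact_force: [-0.1, 0.2, 1.7]
gripper_width: 0.702
grasp_force: 0.0
```

```bash
python3 - <<'E'
from h import *
f=grab_frame("wrist");s=state();print(s["time"],s["tool_pos"]);P=world(f);C=f["color"].astype(int);save(f,"w5")
print("loupe",circ(P[near(P,(.41,.275),.035,.02,.04)]),np.median(P[near(P,(.41,.275),.035,.02,.04)][:,2]))
m=near(P,(.41,.275),.045,.0035,.009)&(C.min(-1)>90);print(circ(P[m]))
R0=rot(s["tool_rot"])
print(go(s["tool_pos"],R0,(.452,.0975,.15),yaw_down(-np.pi/2)))
E
```

```text
10.775 [0.4090067  0.27421646 0.12605406]
loupe (array([409.2, 276. ]), 35.9) 0.027347118485351818
(array([410. , 274.6]), 62.6)
[ 0.278  0.235 -0.048  0.001  0.002 -0.42 ]
```

View pics/w5.png

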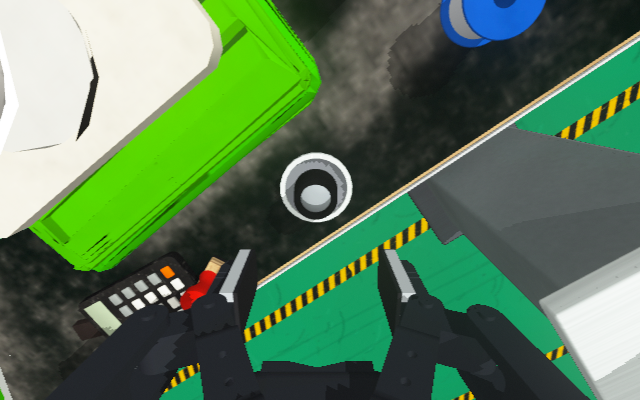

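The loupe is inside the small dish at (316,188). Next is the spool.

>>> jog_arm:
  motion: "100 0.07 0.06 -0.048 0 0 -0.1; 100 0.14 0.12 -0.048 0 0 -0.2; 100 0.21 0.18 -0.048 0 0 -0.3; 100 0.278 0.235 -0.048 0 0 -0.42; 100 0.278 0.235 -0.048 0 0 -0.42"

```text
time: 11.4
tool_pos: [0.453, 0.0957, 0.1509]
tool_rot: [0.0, 1.0, -0.003, -0.001]
contact_force: [-0.8, 0.7, 0.8]
gripper_width: 1.002
grasp_force: 0.0
```

>>> jog_arm:
  motion: "100 0 0 0.06 0 0 0; 100 0 0 0.12 0 0 0; 100 0 0 0.14 0 0 0; 100 0 0 0.14 0 0 0; 100 0 0 0.14 0 0 0"

```text
time: 12.02
tool_pos: [0.4539, 0.0982, 0.0831]
tool_rot: [-0.0, 1.0, -0.0, 0.001]
contact_force: [-0.8, -0.3, -0.2]
gripper_width: 1.003
grasp_force: 0.0
```

```bash
python3 - <<'E'
from h import *
f=grab_frame("wrist");s=state();print(s["time"],s["tool_pos"]);P=world(f)
c=circ(P[near(P,(.452,.0975),.04,.036,.05)]);print("spool",c)
print(go(s["tool_pos"],rot(s["tool_rot"]),(c[0][0]/1e3,c[0][1]/1e3,.014),yaw_down(-np.pi/2)))
E
```

```text
12.075 [0.45402507 0.09810026 0.08326493]
spool (array([451.8,  97.1]), 53.8)
[-0.005  0.002  0.139 -0.    -0.002 -0.   ]
```

>>> jog_arm:
  motion: "100 -0.003 0.002 0.06 0 0 0; 100 -0.003 0.002 0.11 0 0 0; 100 -0.003 0.002 0.137 0 0 0; 100 -0.003 0.002 0.137 0 0 0; 0 -0.003 0.002 0.137 0 0 0"

```text
time: 12.7
tool_pos: [0.4526, 0.0969, 0.0145]
tool_rot: [-0.0, 1.0, -0.0, 0.001]
contact_force: [-0.2, 0.1, 0.0]
gripper_width: 0.819
grasp_force: 0.0
```

>>> jog_arm:
  motion: "0 0 0 0 0 0 0; 0 0 0 0 0 0 0; 0 0 0 0 0 0 0; 0 0 0 0 0 0 0; 0 0 0 0 0 0 0"

```text
time: 13.32
tool_pos: [0.4526, 0.097, 0.0152]
tool_rot: [-0.0, 1.0, -0.0, 0.001]
contact_force: [-2.6, 0.7, 8.0]
gripper_width: 0.567
grasp_force: 60.6
```

>>> jog_arm:
  motion: "0 0 0 -0.04 0 0 0; 0 0 0 -0.11 0 0 0; 0 0 0 -0.2 0 0 0; 0 0 0 -0.27 0 0 0; 0 0 0 -0.27 0 0 0"

```text
time: 13.95
tool_pos: [0.4538, 0.097, 0.1521]
tool_rot: [-0.0, 1.0, -0.0, 0.004]
contact_force: [0.9, 0.7, -2.1]
gripper_width: 0.569
grasp_force: 62.2
```

```bash
python3 - <<'E'
from h import *
f=grab_frame("wrist");s=state();print(s["time"],s["tool_pos"],s["grasp_force"],s["gripper_width"]);P=world(f);save(f,"w6")
R0=rot(s["tool_rot"]);T=R0.inv().apply((P-s["tool_pos"]).reshape(-1,3)).reshape(P.shape);C=f["color"].astype(int)
m=(abs(T[...,0])<.035)&(abs(T[...,1])<.03)&(T[...,2]>-.05)&(T[...,2]<.04)&(C[...,2]>C[...,0]+60)
q=T[m];top=q[q[:,2]<np.percentile(q[:,2],3)+.004]
print(np.percentile(q[:,2],[1,3,50,97]).round(4),circ(top),"plane",np.linalg.lstsq(np.c_[top[:,:2],np.ones(len(top))],top[:,2],rcond=None)[0].round(3))
print(go(s["tool_pos"],R0,(.630,.109,.15),yaw_down(-np.pi/2)))
E
```

```text
14.0 [0.4521963  0.09686093 0.14946239] 62.160843804012984 0.5679338958122297
[-0.0281 -0.0279 -0.0267  0.0112] (array([ 1.1, -0.2]), 54.0) plane [ 0.001 -0.002 -0.027]
[ 0.356 -0.025  0.    -0.    -0.002 -0.   ]
```

View pics/w6.png

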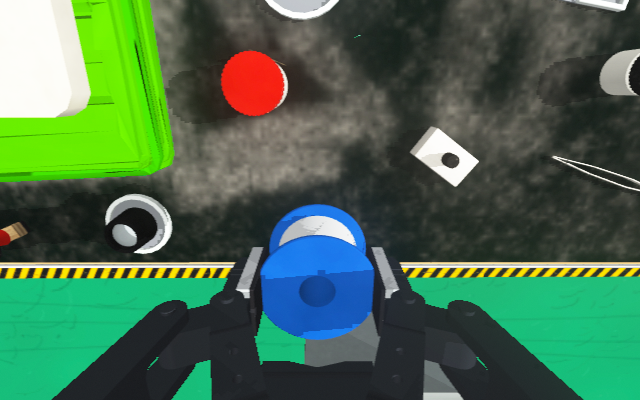

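Spool held upright at (318,290). Moving it over the large dish.

>>> jog_arm:
  motion: "0 0.1 -0.007 0 0 0 0; 0 0.2 -0.014 0 0 0 0; 0 0.3 -0.02 0 0 0 0; 0 0.354 -0.025 0 0 0 0; 0 0.354 -0.025 0.05 0 0 0"

```text
time: 14.62
tool_pos: [0.6306, 0.1091, 0.1224]
tool_rot: [-0.0, 1.0, -0.001, 0.001]
contact_force: [0.7, -0.3, -2.6]
gripper_width: 0.568
grasp_force: 62.3
```

>>> jog_arm:
  motion: "0 0 0 0.08 0 0 0; 0 0 0 0.15 0 0 0; 0 0 0 0.18 0 0 0; 0 0 0 0.18 0 0 0; 0 0 0 0.18 0 0 0"

```text
time: 15.25
tool_pos: [0.6296, 0.1093, 0.0348]
tool_rot: [-0.0, 1.0, -0.0, 0.001]
contact_force: [0.6, 0.1, -1.9]
gripper_width: 0.567
grasp_force: 62.3
```

```bash
python3 - <<'E'
from h import *
f=grab_frame("wrist");s=state();print(s["time"],s["tool_pos"],s["contact_force"]);P=world(f);C=f["color"].astype(int)
m=near(P,(.63,.109),.05,.003,.009)&(C.min(-1)>90);q=P[m]
from scipy.optimize import least_squares
o=least_squares(lambda p:np.hypot(q[:,0]-p[0],q[:,1]-p[1])-p[2],(.63,.109,.036),loss="soft_l1",f_scale=.002);print(m.sum(),o.x,circ(q))
print(go(s["tool_pos"],rot(s["tool_rot"]),(o.x[0]-.001,o.x[1],.0155),yaw_down(-np.pi/2)))
E
```

```text
15.3 [0.62993554 0.10929825 0.0352843 ] [-0.3103425   0.04568982 -0.74720828]
1691 [0.6308434  0.10935638 0.03633948] (array([630.5, 109.2]), 78.0)
[-0.    -0.     0.04  -0.    -0.002 -0.   ]
```

>>> jog_arm:
  motion: "0 0 0 0.015 0 0 0; 0 0 0 0.03 0 0 0; 0 0 0 0.039 0 0 0; 0 0 0 0.039 0 0 0; 0 0 0 0.039 0 0 0"

```text
time: 15.92
tool_pos: [0.629, 0.1092, 0.0173]
tool_rot: [0.0, 1.0, -0.0, -0.0]
contact_force: [-10.3, -0.9, 16.7]
gripper_width: 0.569
grasp_force: 63.2
```

>>> jog_arm:
  motion: "85 0 0 0 0 0 0; 85 0 0 0 0 0 0; 85 0 0 0 0 0 0; 85 0 0 -0.03 0 0 0; 85 0 0 -0.1 0 0 0"

```text
time: 16.55
tool_pos: [0.6269, 0.1091, 0.0628]
tool_rot: [0.0, 1.0, -0.0, -0.002]
contact_force: [0.8, -0.6, -0.3]
gripper_width: 0.854
grasp_force: 0.0
```

>>> jog_arm:
  motion: "85 0 0 -0.1 0 0 0; 85 0 0 -0.17 0 0 0; 85 0 0 -0.17 0 0 0; 85 0 0 -0.17 0 0 0; 85 0 0 -0.17 0 0 0"

```text
time: 17.18
tool_pos: [0.6272, 0.1091, 0.1466]
tool_rot: [0.0, 1.0, -0.0, -0.002]
contact_force: [-0.1, 0.7, -0.2]
gripper_width: 0.847
grasp_force: 0.0
```

```bash
python3 - <<'E'
from h import *
f=grab_frame("wrist");s=state();print(s["time"],s["tool_pos"]);P=world(f);save(f,"w7")
q=P[near(P,(.63,.109),.04,.033,.055)];print("spool",circ(q),np.percentile(q[:,2],[5,50,95]))
print(go(s["tool_pos"],rot(s["tool_rot"]),(.4795,-.0176,.13),yaw_down(np.radians(-36))))
E
```

```text
17.225 [0.62731088 0.10912545 0.14667656]
spool (array([628.4, 109.1]), 53.4) [0.04037661 0.04158329 0.04270259]
[-0.295  0.254  0.034 -0.001  0.002 -0.629]
```

View pics/w7.png

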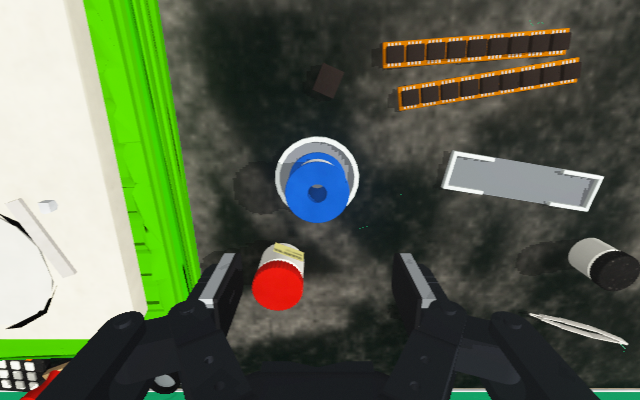

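The spool sits in the large dish, centre (317,190), flat at a top height of about 41.6 mm. Next is the block.

>>> jog_arm:
  motion: "100 -0.06 0.05 0 0 0 -0.12; 100 -0.12 0.1 0 0 0 -0.24; 100 -0.18 0.15 0.01 0 0 -0.36; 100 -0.24 0.2 0.02 0 0 -0.48; 100 -0.295 0.254 0.034 0 0 -0.6"

```text
time: 17.85
tool_pos: [0.4793, -0.0182, 0.1305]
tool_rot: [-0.0, 0.899, 0.438, -0.001]
contact_force: [-0.7, 0.7, 0.3]
gripper_width: 0.998
grasp_force: 0.0
```

```bash
python3 - <<'E'
from h import *
f=grab_frame("wrist");s=state();print(s["time"],s["tool_pos"]);P=world(f)
c,_,a=r=rect(P[near(P,(.4795,-.0176),.04,.014,.022)]);print(r,circ(P[near(P,(.4795,-.0176),.03,.028,.04)]))
print(go(s["tool_pos"],rot(s["tool_rot"]),(c[0]/1e3,c[1]/1e3,.005),yaw_down(np.radians(a-90))))
E
```

```text
17.9 [ 0.47592462 -0.02010122  0.12858593]
(array([478.9, -17.7]), array([30. , 50.2], dtype=float32), np.float32(54.2)) (array([479. , -17.7]), 11.8)
[ 0.009  0.003  0.247 -0.003  0.003 -0.024]
```

>>> jog_arm:
  motion: "100 0 0 0.09 0 0 -0.027; 100 0 0 0.18 0 0 -0.027; 100 0 0 0.2 0 0 -0.027; 100 0 0 0.2 0 0 -0.027; 100 0 0 0.2 0 0 -0.027"

```text
time: 18.52
tool_pos: [0.4825, -0.0179, 0.0338]
tool_rot: [0.001, 0.892, 0.453, 0.001]
contact_force: [0.1, 0.1, -0.4]
gripper_width: 1.0
grasp_force: 0.0
```

```bash
python3 - <<'E'
from h import *
f=grab_frame("wrist");s=state();print(s["time"],s["tool_pos"])
print(go(s["tool_pos"],rot(s["tool_rot"]),(.479,-.0177,.005),yaw_down(np.radians(-35.8))))
E
```

```text
18.575 [ 0.48260546 -0.01792617  0.03385739]
[-0.004 -0.006  0.058  0.002 -0.001 -0.004]
```

>>> jog_arm:
  motion: "100 -0.004 -0.004 0.03 0 0 -0.004; 100 -0.004 -0.004 0.057 0 0 -0.004; 100 -0.004 -0.004 0.057 0 0 -0.004; 0 -0.004 -0.004 0.057 0 0 -0.004; 0 -0.004 -0.004 0.057 0 0 -0.004"

```text
time: 19.2
tool_pos: [0.4785, -0.0182, 0.0037]
tool_rot: [0.0, 0.89, 0.455, 0.0]
contact_force: [0.0, 1.1, 0.4]
gripper_width: 0.602
grasp_force: 0.0
```

>>> jog_arm:
  motion: "0 0 0 0 0 0 0; 0 0 0 0 0 0 0; 0 0 0 0 0 0 0; 0 0 0 0 0 0 0; 0 0 0 0 0 0 0"

```text
time: 19.82
tool_pos: [0.4788, -0.0183, 0.004]
tool_rot: [0.0, 0.89, 0.455, 0.001]
contact_force: [0.3, -1.0, 6.2]
gripper_width: 0.33
grasp_force: 60.6
```

>>> jog_arm:
  motion: "0 0 0 -0.04 0 0 0; 0 0 0 -0.11 0 0 0; 0 0 0 -0.2 0 0 0; 0 0 0 -0.25 0 0 0; 0 0 0 -0.25 0 0 0"

```text
time: 20.45
tool_pos: [0.4791, -0.0183, 0.1297]
tool_rot: [0.001, 0.89, 0.455, 0.001]
contact_force: [-0.2, -0.3, -2.6]
gripper_width: 0.332
grasp_force: 59.9
```

```bash
python3 - <<'E'
from h import *
f=grab_frame("wrist");s=state();print(s["time"],s["tool_pos"],s["grasp_force"],s["gripper_width"]);P=world(f);save(f,"w8")
R0=rot(s["tool_rot"]);T=R0.inv().apply((P-s["tool_pos"]).reshape(-1,3)).reshape(P.shape);C=f["color"].astype(int)
m=(abs(T[...,0])<.035)&(abs(T[...,1])<.0125)&(T[...,2]>-.04)&(T[...,2]<.03)&(f["range_z"]>0)
q=T[m];print(np.percentile(q[:,2],[1,5,50,95]).round(4))
t=q[(q[:,2]>-.02)&(q[:,2]<-.006)];print(len(t),rect(t),"plane",np.linalg.lstsq(np.c_[t[:,:2],np.ones(len(t))],t[:,2],rcond=None)[0].round(3))
k=q[q[:,2]<-.021];print("knob",circ(k) if len(k) else 0)
print(go(s["tool_pos"],R0,(.4325,-.340,.13),yaw_down(np.radians(70.6-90))))
E
```

```text
20.5 [ 0.47779607 -0.01807488  0.12772571] 59.91409242153168 0.3344439057965092
[-0.0301 -0.0292 -0.0156 -0.006 ]
4612 (array([1.2, 0. ]), array([25. , 51.2], dtype=float32), np.float32(0.0)) plane [ 0.037 -0.002 -0.015]
knob (array([ 0.8, -2.5]), 20.1)
[-0.575  0.303 -0.005 -0.     0.    -0.191]
```

View pics/w8.png

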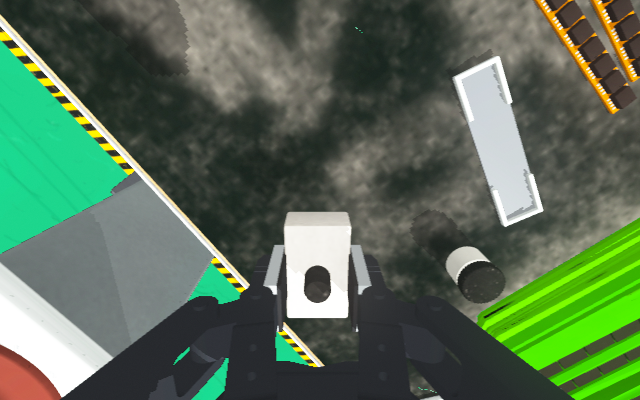

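Block held square at (318,285). Carrying it to the tray.

>>> jog_arm:
  motion: "0 -0.1 0.053 0 0 0 -0.04; 0 -0.2 0.106 0 0 0 -0.08; 0 -0.3 0.159 0 0 0 -0.12; 0 -0.4 0.211 0 0 0 -0.16; 0 -0.5 0.264 0 0 0 -0.191"

```text
time: 21.12
tool_pos: [0.437, -0.2987, 0.1251]
tool_rot: [-0.002, 0.816, 0.578, -0.0]
contact_force: [1.4, 0.1, -2.1]
gripper_width: 0.334
grasp_force: 59.9
```

```bash
python3 - <<'E'
from h import *
f=grab_frame("wrist");s=state();print(s["time"],s["tool_pos"],s["gripper_width"]);P=world(f);C=f["color"].astype(int)
m=near(P,(.4325,-.34),.055,-.005,.01)&(C.min(-1)>90)&(C.max(-1)-C.min(-1)<40)
c,_,a=r=rect(P[m]);print(m.sum(),r)
for z in(.06,.007): print(go(s["tool_pos"],rot(s["tool_rot"]),(.4325,-.340,z),yaw_down(np.radians(-19.4))))
E
```

```text
21.175 [ 0.43601349 -0.30494446  0.12578943] 0.33419144758570996
1843 (array([ 433.2, -323.5]), array([75.2, 85.3], dtype=float32), np.float32(155.5))
[-0.068  0.017  0.132 -0.002  0.003 -0.001]
[-0.067  0.017  0.238 -0.002  0.003 -0.001]
```

>>> jog_arm:
  motion: "0 -0.068 0.017 0.03 0 0 0; 0 -0.068 0.017 0.09 0 0 0; 0 -0.068 0.017 0.12 0 0 0; 0 -0.068 0.017 0.12 0 0 0; 0 -0.068 0.017 0.12 0 0 0"

```text
time: 21.8
tool_pos: [0.436, -0.3328, 0.0688]
tool_rot: [0.0, 0.816, 0.578, 0.0]
contact_force: [0.5, 0.7, -1.1]
gripper_width: 0.332
grasp_force: 59.8
```

```bash
python3 - <<'E'
from h import *
f=grab_frame("wrist");s=state();print(s["time"],s["tool_pos"],s["gripper_width"]);P=world(f);C=f["color"].astype(int);save(f,"w9")
m=near(P,(.4325,-.34),.055,-.003,.01)&(C.min(-1)>90)&(C.max(-1)-C.min(-1)<40)
n,l,st,_=cv2.connectedComponentsWithStats(m.astype(np.uint8));k=1+st[1:,4].argmax()
print(st[k],rect(P[l==k]))
print(go(s["tool_pos"],rot(s["tool_rot"]),(.4325,-.340,.007),yaw_down(np.radians(-19.4))))
E
```

```text
21.85 [ 0.43630717 -0.33314095  0.06935075] 0.33223877898314974
[ 257  169  107   91 4008] (array([ 429.1, -333.7]), array([68.9, 79.9], dtype=float32), np.float32(163.5))
[-0.015 -0.003  0.125  0.001  0.001  0.   ]
```

View pics/w9.png

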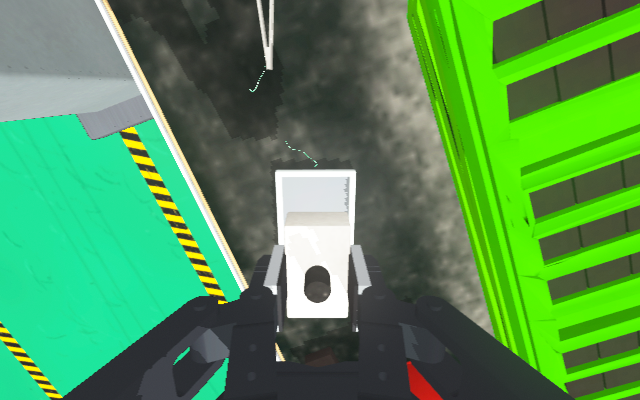

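The tray's far rim at (277–355,170) is visible and parallel to the block at (318,265). I'll check it against the estimate while lowering.

>>> jog_arm:
  motion: "0 -0.014 -0.003 0.03 0 0 0; 0 -0.014 -0.003 0.06 0 0 0; 0 -0.014 -0.003 0.08 0 0 0; 0 -0.014 -0.003 0.08 0 0 0; 0 -0.014 -0.003 0.08 0 0 0"

```text
time: 22.48
tool_pos: [0.432, -0.3392, 0.0284]
tool_rot: [0.0, 0.816, 0.578, 0.0]
contact_force: [-0.3, -0.1, -1.0]
gripper_width: 0.332
grasp_force: 59.9
```

```bash
python3 - <<'E'
from h import *
f=grab_frame("wrist");s=state();print(s["time"],s["tool_pos"],s["gripper_width"]);P=world(f);C=f["color"].astype(int)
R0=rot(s["tool_rot"]);T=R0.inv().apply((P-s["tool_pos"]).reshape(-1,3)).reshape(P.shape)
m=(P[...,2]>.0035)&(P[...,2]<.008)&(C.min(-1)>150)&(abs(T[...,1])<.04)&(T[...,0]>.02)&(T[...,0]<.06)
q=T[m];print(len(q),q.min(0).round(4),q.max(0).round(4))
print(np.percentile(q[q[:,0]>q[:,0].max()-.002][:,1],[1,99]))
print(go(s["tool_pos"],R0,(.4325,-.340,.007),yaw_down(np.radians(-19.4))))
E
```

```text
22.525 [ 0.43222179 -0.33937893  0.02874544] 0.33248860851014106
1100 [ 0.0201 -0.0263  0.0208] [0.0386 0.0277 0.0252]
[-0.02529876  0.02649738]
[-0.001  0.001  0.043  0.001  0.     0.   ]
```

>>> jog_arm:
  motion: "0 0 0.001 0.015 0 0 0; 0 0 0.001 0.03 0 0 0; 0 0 0.001 0.043 0 0 0; 0 0 0.001 0.043 0 0 0; 0 0 0.001 0.043 0 0 0"

```text
time: 23.15
tool_pos: [0.4322, -0.3391, 0.0065]
tool_rot: [-0.0, 0.816, 0.578, -0.0]
contact_force: [0.2, 0.1, -1.7]
gripper_width: 0.333
grasp_force: 59.9
```

>>> jog_arm:
  motion: "70 0 0 0 0 0 0; 70 0 0 0 0 0 0; 70 0 0 0 0 0 0; 70 0 0 -0.03 0 0 0; 70 0 0 -0.1 0 0 0"

```text
time: 23.78
tool_pos: [0.4313, -0.3383, 0.0564]
tool_rot: [-0.002, 0.816, 0.578, -0.0]
contact_force: [0.8, -0.3, 0.5]
gripper_width: 0.698
grasp_force: 0.0
```

>>> jog_arm:
  motion: "55 0 0 -0.1 0 0 0; 55 0 0 -0.17 0 0 0; 55 0 0 -0.17 0 0 0; 55 0 0 -0.17 0 0 0; 55 0 0 -0.17 0 0 0"

```text
time: 24.4
tool_pos: [0.4315, -0.3384, 0.14]
tool_rot: [-0.002, 0.816, 0.578, -0.0]
contact_force: [0.5, 0.6, 0.1]
gripper_width: 0.549
grasp_force: 0.0
```

```bash
python3 - <<'E'
from h import *
f=grab_frame("wrist");s=state();print(s["time"],s["tool_pos"],s["gripper_width"]);P=world(f);C=f["color"].astype(int);save(f,"w10")
print("block",rect(P[near(P,(.4325,-.34),.036,.015,.024)]),np.median(P[near(P,(.4325,-.34),.036,.015,.024)][:,2]))
R0=rot(s["tool_rot"])
print(go(s["tool_pos"],R0,(.460,-.1775,.13),yaw_down(np.radians(72.3-90))))
q=P[near(P,(.46,-.177),.08,.0055,.02)];print("tweez",rect(q))
E
```

```text
24.45 [ 0.43152759 -0.33846414  0.14003975] 0.5491839119285643
block (array([ 432.9, -338.3]), array([30. , 49.1], dtype=float32), np.float32(70.5)) 0.019628898039489806
[ 0.323 -0.053  0.021 -0.002 -0.001 -0.02 ]
tweez (array([ 446.4, -213.4]), array([ 9.3, 45.5], dtype=float32), np.float32(68.6))
```

View pics/w10.png

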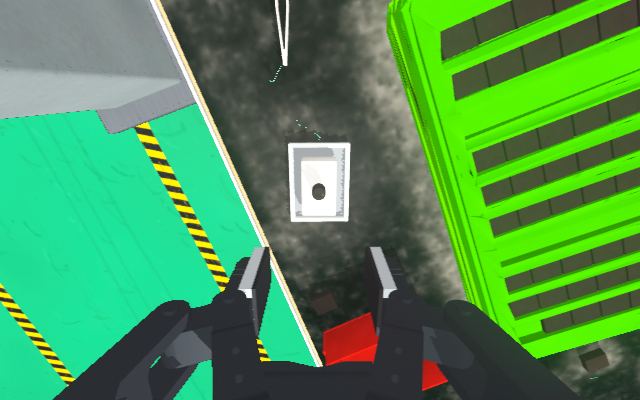

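Block is flat and centred in its tray at (319,182). Now the tweezers.

>>> jog_arm:
  motion: "55 0.1 -0.017 0 0 0 -0.02; 55 0.2 -0.034 0 0 0 -0.02; 55 0.3 -0.05 0.02 0 0 -0.02; 55 0.322 -0.053 0.02 0 0 -0.02; 55 0.322 -0.053 0.02 0 0 -0.02"

```text
time: 25.08
tool_pos: [0.4606, -0.1783, 0.1312]
tool_rot: [-0.0, 0.807, 0.591, -0.0]
contact_force: [0.4, -0.7, -0.1]
gripper_width: 0.553
grasp_force: 0.0
```

>>> jog_arm:
  motion: "55 0 0 0.05 0 0 0; 55 0 0 0.12 0 0 0; 55 0 0 0.16 0 0 0; 55 0 0 0.16 0 0 0; 55 0 0 0.16 0 0 0"

```text
time: 25.7
tool_pos: [0.4614, -0.1799, 0.0529]
tool_rot: [0.001, 0.808, 0.59, 0.0]
contact_force: [-0.1, -0.4, -0.3]
gripper_width: 0.553
grasp_force: 0.0
```

```bash
python3 - <<'E'
from h import *
f=grab_frame("wrist");s=state();print(s["time"],s["tool_pos"],s["gripper_width"]);P=world(f);save(f,"w11")
R0=rot(s["tool_rot"]);T=R0.inv().apply((P-s["tool_pos"]).reshape(-1,3)).reshape(P.shape);C=f["color"].astype(int)
m=(P[...,2]>.004)&(P[...,2]<.014)&(abs(T[...,1])<.016)&(abs(T[...,0])<.08)&(C.min(-1)>80)
print(m.sum(),rect(P[m]),rect(T[m]))
print(go(s["tool_pos"],R0,(.460,-.1775,.0015),yaw_down(np.radians(72.3-90))))
E
```

```text
25.75 [ 0.46169392 -0.17979362  0.05322448] 0.551858416590329
690 (array([ 458.6, -178.5]), array([  9.2, 121. ], dtype=float32), np.float32(72.3)) (array([ 0.3, -3.5]), array([  9.2, 121. ], dtype=float32), np.float32(180.0))
[ 0.003 -0.005  0.103  0.002  0.    -0.   ]
```

View pics/w11.png

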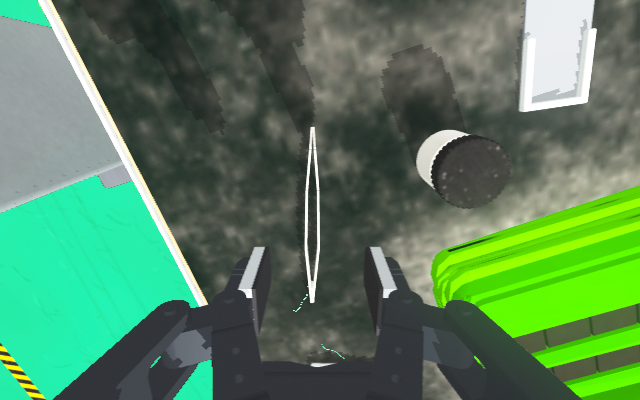

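The tweezers run from (312,128) to (312,302), parallel to the pads and 3.5 mm off centre. I'll correct for that, lower and close.

>>> jog_arm:
  motion: "55 0 -0.006 0.04 0 0 0; 55 0 -0.006 0.08 0 0 0; 55 0 -0.006 0.102 0 0 0; 55 0 -0.006 0.102 0 0 0; 55 0 -0.006 0.102 0 0 0"

```text
time: 26.38
tool_pos: [0.4587, -0.1782, 0.0018]
tool_rot: [0.001, 0.807, 0.59, 0.0]
contact_force: [-0.5, 1.5, -0.1]
gripper_width: 0.547
grasp_force: 0.0
```

>>> jog_arm:
  motion: "0 0 0 0 0 0 0; 0 0 0 0 0 0 0; 0 0 0 0 0 0 0; 0 0 0 0 0 0 0; 0 0 0 0 0 0 0"

```text
time: 27.0
tool_pos: [0.4585, -0.178, 0.0015]
tool_rot: [0.0, 0.807, 0.59, 0.0]
contact_force: [-0.8, 0.1, 5.4]
gripper_width: 0.085
grasp_force: 61.5
```

>>> jog_arm:
  motion: "0 0 0 -0.04 0 0 0; 0 0 0 -0.11 0 0 0; 0 0 0 -0.2 0 0 0; 0 0 0 -0.25 0 0 0; 0 0 0 -0.25 0 0 0"

```text
time: 27.62
tool_pos: [0.4592, -0.1784, 0.1278]
tool_rot: [0.002, 0.807, 0.59, 0.001]
contact_force: [0.0, -0.4, -0.6]
gripper_width: 0.088
grasp_force: 60.8
```

```bash
python3 - <<'E'
from h import *
f=grab_frame("wrist");s=state();print(s["time"],s["tool_pos"],s["grasp_force"],s["gripper_width"]);P=world(f);save(f,"w12")
R0=rot(s["tool_rot"]);T=R0.inv().apply((P-s["tool_pos"]).reshape(-1,3)).reshape(P.shape);C=f["color"].astype(int)
m=(abs(T[...,2])<.03)&(abs(T[...,1])<.012)&(abs(T[...,0])<.08)&(C.min(-1)>80)
t=T[m];print(m.sum(),rect(t),np.linalg.lstsq(np.c_[t[:,0],np.ones(len(t))],t[:,2],rcond=None)[0].round(4),t[:,0].min(),t[:,0].max())
print(go(s["tool_pos"],R0,(.627,-.082,.13),yaw_down(np.radians(80.4-90))))
E
```

```text
27.675 [ 0.45802433 -0.17774904  0.12572177] 60.753443241119385 0.0871603215332251
1867 (array([0. , 0.3]), array([ 20.5, 119.2], dtype=float32), np.float32(7.6)) [-0.0162 -0.0121] -0.06030952210320388 0.05988667165697131
[ 0.285  0.264 -0.008  0.001  0.    -0.094]
```

View pics/w12.png

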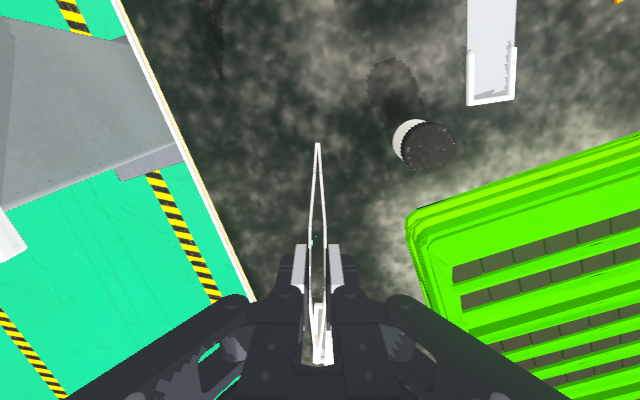

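Tweezers held straight and centred. Carrying them to the long tray.

>>> jog_arm:
  motion: "0 0.075 0.07 0 0 0 -0.03; 0 0.15 0.14 0 0 0 -0.06; 0 0.225 0.21 0 0 0 -0.094; 0 0.283 0.263 0 0 0 -0.094; 0 0.283 0.263 0 0 0 -0.094"

```text
time: 28.3
tool_pos: [0.6263, -0.0811, 0.1225]
tool_rot: [-0.002, 0.763, 0.646, -0.001]
contact_force: [-0.2, -0.1, -0.6]
gripper_width: 0.085
grasp_force: 60.8
```

>>> jog_arm:
  motion: "0 0 0 0.06 0 0 0; 0 0 0 0.12 0 0 0; 0 0 0 0.16 0 0 0; 0 0 0 0.16 0 0 0; 0 0 0 0.16 0 0 0"

```text
time: 28.92
tool_pos: [0.6266, -0.0832, 0.0466]
tool_rot: [0.001, 0.764, 0.645, 0.0]
contact_force: [0.6, 0.0, 0.2]
gripper_width: 0.087
grasp_force: 60.8
```

```bash
python3 - <<'E'
from h import *
f=grab_frame("wrist");s=state();print(s["time"],s["tool_pos"],s["gripper_width"]);P=world(f);save(f,"w13")
R0=rot(s["tool_rot"]);T=R0.inv().apply((P-s["tool_pos"]).reshape(-1,3)).reshape(P.shape);C=f["color"].astype(int)
m=(P[...,2]>-.003)&(P[...,2]<.01)&(abs(T[...,1])<.04)&(abs(T[...,0])<.09)&(C.min(-1)>90)&(C.max(-1)-C.min(-1)<40)
print(m.sum(),rect(P[m]),rect(T[m]))
print(go(s["tool_pos"],R0,(.627,-.082,.004),yaw_down(np.radians(80.4-90))))
E
```

```text
28.975 [ 0.62712199 -0.08321585  0.04728317] 0.0881354827197936
20759 (array([627.2, -83.3]), array([ 80. , 179.9], dtype=float32), np.float32(80.4)) (array([-0.1,  0. ]), array([ 80. , 179.9], dtype=float32), np.float32(0.0))
[ 0.002 -0.001  0.087  0.002  0.    -0.   ]
```

View pics/w13.png

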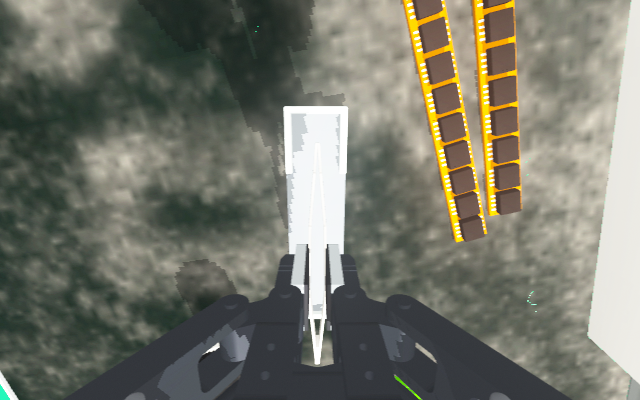

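The tray is at (285–347,107) and the tweezers are centred and parallel in it. I'll check the far rim numerically.

```bash
python3 - <<'E'
from h import *
f=grab_frame("wrist");s=state();P=world(f)
R0=rot(s["tool_rot"]);T=R0.inv().apply((P-s["tool_pos"]).reshape(-1,3)).reshape(P.shape);C=f["color"].astype(int)
m=(P[...,2]>.004)&(P[...,2]<.009)&(abs(T[...,1])<.03)&(T[...,0]>.04)&(T[...,0]<.09)&(C.min(-1)>150)
t=T[m];print(len(t),t.min(0).round(4),t.max(0).round(4))
for a in(.045,.055,.065):
    k=t[abs(t[:,0]-a)<.004][:,1];print(k.min().round(4),k.max().round(4))
print(s["tool_pos"],go(s["tool_pos"],R0,(.627,-.082,.004),yaw_down(np.radians(80.4-90))))
E
```

```text
1185 [ 0.04   -0.0193  0.0401] [0.0729 0.0167 0.0436]
-0.019 0.0165
-0.0193 0.0167
-0.0189 0.0165
[ 0.62731402 -0.0832181   0.04754756] [ 0.002 -0.001  0.087  0.002  0.    -0.   ]
```

>>> jog_arm:
  motion: "0 0.002 -0.002 0.03 0 0 0; 0 0.002 -0.002 0.06 0 0 0; 0 0.002 -0.002 0.086 0 0 0; 0 0.002 -0.002 0.086 0 0 0; 0 0.002 -0.002 0.086 0 0 0"

```text
time: 29.65
tool_pos: [0.6253, -0.0816, 0.0035]
tool_rot: [-0.001, 0.764, 0.645, -0.0]
contact_force: [-4.6, 1.2, 8.6]
gripper_width: 0.088
grasp_force: 62.0
```

>>> jog_arm:
  motion: "35 0 0 0 0 0 0; 35 0 0 0 0 0 0; 35 0 0 0 0 0 0; 35 0 0 -0.03 0 0 0; 35 0 0 -0.1 0 0 0"

```text
time: 30.28
tool_pos: [0.6238, -0.0813, 0.0519]
tool_rot: [-0.002, 0.764, 0.645, -0.001]
contact_force: [1.6, -0.2, -0.7]
gripper_width: 0.348
grasp_force: 0.0
```

>>> jog_arm:
  motion: "50 0 0 -0.1 0 0 0; 50 0 0 -0.2 0 0 0; 50 0 0 -0.3 0 0 0; 50 0 0 -0.4 0 0 0; 50 0 0 -0.4 0 0 0"

```text
time: 30.9
tool_pos: [0.6281, -0.0823, 0.261]
tool_rot: [0.005, 0.764, 0.645, 0.004]
contact_force: [0.2, 0.2, 0.6]
gripper_width: 0.5
grasp_force: 0.0
```

```bash
python3 - <<'E'
from h import *
f=grab_frame("wrist");s=state();print(s["time"],s["tool_pos"],s["gripper_width"]);P=world(f);C=f["color"].astype(int)
save(f,"w14")
m=near(P,(.627,-.082),.07,.0085,.02)&(C.min(-1)>80);print("tweez",m.sum(),rect(P[m]),np.median(P[m][:,2]))
for n,c,lo,hi in(("spool",(.63,.109),.033,.055),("loupe",(.41,.275),.02,.04),("tall",(.541,.145),.045,.06),("short",(.551,-.165),.035,.05),("block",(.4325,-.34),.015,.024)):
    q=P[near(P,c,.037,lo,hi)];print(n,circ(q) if len(q) else 0)
E
```

```text
30.95 [ 0.62673979 -0.08196634  0.25727161] 0.5006143311084272
tweez 160 (array([626. , -81.5]), array([  7.7, 119.1], dtype=float32), np.float32(80.0)) 0.010867104062511318
spool (array([624.2,  85.2]), 22.7)
loupe 0
tall 0
short (array([ 550.4, -164.7]), 37.7)
block 0
```

View pics/w14.png

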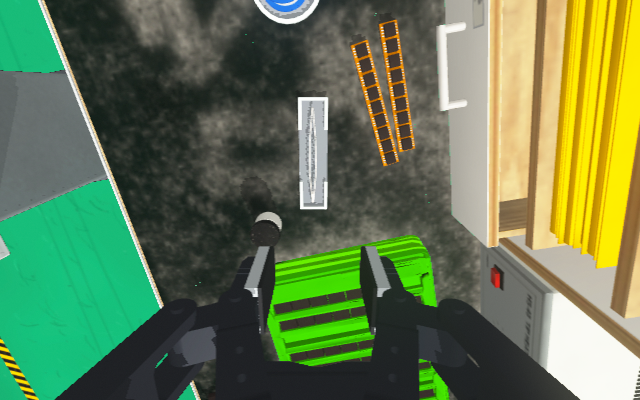

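The tweezers lie centred in the long tray at (313,153), and the black jar is unmoved. Everything was checked after release, so I'm handing in.

```bash
python3 -c "
from plant import *
print(job_done())"
```

```text
the job is handed in; nothing more can be done
None
```

All four tools are in their own holders, released and measured within about 2.5 mm of centre; both jars are still standing, and the job was handed in at about 31 s with no verdict returned.

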